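# Fetch the block holder from behind the bottles and set it on the cold plate

### The arm

A 7-joint arm with a two-finger parallel gripper is mounted at the origin on the work surface. World frame = base frame: x ahead of the robot, y to its left, z up, the work surface at z = 0. Lengths are in m, angles in degrees, forces in N, time in s.
With the tool pointing down it reaches from about 0.4 to 0.85 m from the base axis. Payload 4.5 kg.
Tool frame: the origin (TCP) lies on the front face of the gripper's body, between the roots of the fingers; the fingertips stand 73 mm ahead of it and the grasp point (between the pads) lies 54 mm ahead of it (ctrl.nose_length is the distance from the TCP to the fingertips, in m); z points along the fingers, y is the line along which they close (so a half turn about z gives the same grasp; the last joint's range is limited). The gripper opens to 85 mm and grips with 20 to 120 N. Pads are 22 mm wide; open, the fingers measure 114 mm over their backs; the gripper's body (76 mm by 85 mm) begins 54 mm behind the grasp point. The pads swing forward as they close: fully open they stand 13 mm farther back than shut.
Start: joints at [67.999, 39.483, -11.15, 89.685, 9.013, 51.709, -12.324], TCP at [0.254, -0.571, 0.304] pointing down, gripper open.
Joint ranges: [-172.22, 172.22], [-26.19, 119.32], [-84.43, 86.54], [7.71, 146.69], [-57.33, 237.33], [2.42, 119.75], [-152.13, 152.13]. Speed limits (degrees/s): [147.25, 147.25, 180, 180, 180, 180, 180].

### API

Orientations are given as a 3x3 rotation matrix whose columns are the frame's x, y, z axes.
In Python, from rig import ctrl, claw, planner, viewer, ticket, sensors gives the robot as it stands. Calls block until the motion is done:
- ctrl.move_to(position, orientation): joint-space move of the TCP to a pose.
- ctrl.move_straight(position, ori=None, feed=0.15, until_force=None): straight line of the TCP; ori=None keeps the orientation; feed is the mean speed in m/s. With until_force (N) it stops when the force on the tool has changed by that much, and returns True; else False.
- ctrl.move_joints(angles): joint-space move.
- claw.open_gripper() and claw.clamp(grip_force=None): open the fingers fully, or close them until they stop; grip_force is the grip in N (None keeps the last).
- ctrl.dwell(seconds).
- planner.inverse_kinematics(position, orientation): joint angles nearest the present ones, or None.
- viewer.capture(name): name is "side" or "top"; returns the picture (420x560x3 uint8, red, green, blue); there is no depth.
- viewer.calibration(name): a dict with "fov_y" (degrees; the focal length in pixels is half the picture's height over the tangent of half this angle, whatever the lens; pixels are square), "cx", "cy" (the principal point, pixels), "T" (4x4, takes a point from camera to world coordinates). Camera axes: x right, y down, z forward; pixel columns grow to the right and rows downward; lengths in m; the calibration is good to about 2 mm. A picture is of the moment at which its call begins. calibration takes no time and is no camera call.
A pose or a line that the arm cannot do raises ctrl.PlanningError and nothing moves.
- ticket.sign_off(): hands the job in; it is judged then, once.
Readings, each from a call of its own:
- sensors.get_t(): time.
- sensors.get_q(): joint angles.
- sensors.get_dq(): joint speeds.
- sensors.get_joint_efforts(): joint torques, N m.
- sensors.get_eef_pos(): TCP position.
- sensors.get_tool_rot(): TCP orientation.
- sensors.get_wrist_force(): force on the tool from outside, world axes, zero at the start.
- sensors.get_ft_torque(): the same for the moment, N m.
- sensors.get_opening(): finger opening in m.
- sensors.get_finger_force(): force on a finger pad.
Only numpy, scipy, OpenCV 4.12 (cv2) and the standard library are available. Lean on these libraries where they do the work, as an engineer would, in place of code of your own. Each camera call takes 0.05 s, during which the arm holds its last target. There are 200 camera calls.

### The job

The specimen block holder stands at the back of the grey rack, boxed in by three tall containers. First move all three containers onto the steel side tray, standing upright, then set the holder flat inside the black frame on the cold plate, and only after that put each container back upright on the very spot of the rack where it stood at the start. Set things down rather than dropping them, do not tip the containers over, and leave the small vial, the jar and the mould where they are.

Things in the scene. Friction and masses are not known exactly. Their poses are not given: they have to be found in the camera images.
- holder: specimen block holder to be fetched: aluminium block 40 (x) x 36 (y) x 30 mm high with a cream wax block 28 x 24 x 8 mm on top, about 0.12 kg. Origin: centre of its underside, z up. Starts at about (25, 0, 4) mm in the rack frame, 13 mm before the back wall, axes roughly along the rack's; only its 36 mm width (along y) leaves room for fingers, once the containers are gone.
- bottle: round amber glass bottle with a small black cap: body 56 mm in diameter and straight up to 97 mm, total height 125 mm, about 0.22 kg. Origin: centre of its underside, z up. One of the three containers.
- flask: square white plastic flask, 48 x 48 mm, body straight up to 100 mm, with a round white cap (38 mm in diameter) up to 120 mm, about 0.2 kg. Origin: centre of its underside, x and y square to its sides, z up. One of the three containers.
- canister: slim round steel canister, 44 mm in diameter, straight up to 103 mm, slightly domed lid up to 112 mm, about 0.16 kg. Origin: centre of its underside, z up. One of the three containers.
- rack: fixed grey rack, floor 148 x 190 mm, 4 mm above the table; white back wall 50 mm high (inner face x = 58 mm), 12 mm lips elsewhere. Origin: at table height on its middle line, x to the back wall (away from the robot), y left. Round white floor marks at (-31, 0), (25, 54), (25, -54) mm: the containers start there in any order, within 4 mm, the flask within 0.15 rad of square to the rack.
- side_tray: fixed shallow stainless steel tray, the side area: 170 (its x) x 220 (its y) mm outside, walls 4 mm thick and 14 mm high, floor 4 mm above the table. Origin: centre of its underside, x away from the robot. Free for the three containers but for the small jar.
- cold_plate: fixed white cold plate, 160 x 160 mm, flat aluminium top 30 mm above the table. In the centre of the top is a black rectangular frame 8 mm high, bars 6 mm wide, opening 60 (its x) x 56 (its y) mm. Origin: centre of its underside, directly below the frame's centre.
- vial: small glass vial with white cap, 22 mm in diameter, 42 mm high, standing in the front left corner of the rack at about (-60, 72) mm in its frame; to be left alone. Origin: centre of its underside.
- jar: small glass jar with dark lid, 35 mm in diameter, 36 mm high, standing on the side tray by its far wall at x = 60 mm, y between -50 and 50 mm in the tray's frame; to be left alone. Origin: centre of its underside.
- mould: little steel mould, an open box 34 x 26 x 10 mm, lying at a corner of the cold plate at about (-56, -56) mm in its frame; to be left alone. Origin: centre of its underside.

How it is judged (in metres and radians):
On the way, in this order (a step that is already met when the one before it is completed fails the run):
1. all three containers stand upright and released on the side tray, while the holder is still at its place in the rack (x of bottle in the frame of side_tray between -0.08 and 0.08 m and y of bottle in the frame of side_tray between -0.105 and 0.105 m and z of bottle in the frame of side_tray between 0 and 0.01 m and angle between each of bottle, flask, canister's own z axis and vertical below 0.1 rad and contact force between each of bottle, flask, canister and the fingers below 0.3 N and x of flask in the frame of side_tray between -0.08 and 0.08 m and y of flask in the frame of side_tray between -0.105 and 0.105 m and z of flask in the frame of side_tray between 0 and 0.01 m and x of canister in the frame of side_tray between -0.08 and 0.08 m and y of canister in the frame of side_tray between -0.105 and 0.105 m and z of canister in the frame of side_tray between 0 and 0.01 m and distance of holder from where it was at the start of the episode below 0.02 m), for 0.2 s.
2. the holder lies flat inside the frame of the cold plate, released, while all three containers still stand on the side tray (horizontal distance between holder and cold_plate below 0.015 m and z of holder in the frame of cold_plate between 0.026 and 0.034 m and angle between each of holder, bottle, flask, canister's own z axis and vertical below 0.1 rad and contact force between each of holder, bottle, flask, canister and the fingers below 0.3 N and x of bottle in the frame of side_tray between -0.08 and 0.08 m and y of bottle in the frame of side_tray between -0.105 and 0.105 m and z of bottle in the frame of side_tray between 0 and 0.01 m and x of flask in the frame of side_tray between -0.08 and 0.08 m and y of flask in the frame of side_tray between -0.105 and 0.105 m and z of flask in the frame of side_tray between 0 and 0.01 m and x of canister in the frame of side_tray between -0.08 and 0.08 m and y of canister in the frame of side_tray between -0.105 and 0.105 m and z of canister in the frame of side_tray between 0 and 0.01 m), for 0.2 s.
At the end, for the whole second after the job is handed in: The holder rests flat on the cold plate inside the frame (its centre within 15 mm of the frame's centre) and each of the three containers stands upright, released and at rest within 15 mm of where it stood at the start (horizontal distance between holder and cold_plate below 0.015 m and z of holder in the frame of cold_plate between 0.026 and 0.034 m and angle between each of holder, bottle, flask, canister's own z axis and vertical below 0.1 rad and linear speed of each of holder, bottle, flask, canister below 0.02 m/s and distance of each of bottle, flask, canister from where it was at the start of the episode below 0.015 m); the robot touches nothing.
It fails at once if the vial, the jar or the mould is shifted by more than 30 mm or tipped over (distance of any of vial, jar, mould from where it was at the start of the episode above 0.03 m or angle between any of vial, jar, mould's own z axis and vertical above 0.6 rad).
It fails at once if a container is tipped by more than about 35 degrees (angle between any of bottle, flask, canister's own z axis and vertical above 0.6 rad).
It fails at once if a container or the holder is dropped (moves faster than 0.5 m/s while the fingers do not hold it: a fall of some 13 mm) ((linear speed of bottle above 0.5 m/s and contact force between bottle and the fingers below 0.05 N) or (linear speed of flask above 0.5 m/s and contact force between flask and the fingers below 0.05 N) or (linear speed of canister above 0.5 m/s and contact force between canister and the fingers below 0.05 N) or (linear speed of holder above 0.5 m/s and contact force between holder and the fingers below 0.05 N)).
It also fails if it takes over 147 s, if anything falls off the work surface, if the arm or the gripper's body presses on something with over 40 N, if the wrist force passes 120 N, or if a joint passes its speed limit or range.

## Working session

There is one attempt and no reset: what is moved stays moved. The work goes in short steps, each a Python script; the robot and the scene stay as the last script left them, time stands still between calls to the robot, and variables do not carry over. Pictures are saved under pics/ and viewed, at most 14 in all, crops included, and the job is handed in when it is done.

```bash
ls; mkdir -p pics; python3 - <<'E'
from rig import *
import cv2,json
for n in("top","side"):
    cv2.imwrite(f"pics/{n}0.png",viewer.capture(n)[:,:,::-1]); print({k:(v.tolist() if hasattr(v,'tolist') else v) for k,v in viewer.calibration(n).items()})
print(sensors.get_t(),sensors.get_tool_rot(),ctrl.nose_length)
E
```

```text
pics
{'fov_y': 45.36590088698971, 'cx': 284.29871542533175, 'cy': 212.88521085591572, 'T': [[0.00764131120357482, -0.9901837864577488, 0.13956245698354952, 0.38527440258312456], [-0.9995516564148358, -0.01160390642468477, -0.02760136797416294, 0.015364055481966048], [0.028949896743306506, -0.13928897440889626, -0.9898285129691252, 1.1153699955275964], [0.0, 0.0, 0.0, 1.0]]}
{'fov_y': 54.8881651714828, 'cx': 281.43868639547725, 'cy': 211.29924419664707, 'T': [[-0.7737969085848375, -0.4681498029075154, 0.42670142524041726, 0.17047103296807284], [-0.6330752987527154, 0.5489041573388095, -0.5458203845271186, 0.4512974188635461], [0.021307519182414646, -0.6924882584519582, -0.7211144163948362, 0.665770042836508], [0.0, 0.0, 0.0, 1.0]]}
0.1 [[ 9.13971735e-01  4.05777088e-01 -7.88501888e-04]
 [ 4.05777832e-01 -9.13970606e-01  1.44308485e-03]
 [-1.35096779e-04 -1.63889535e-03 -9.99998648e-01]] 0.0726
```

View pics/top0.png

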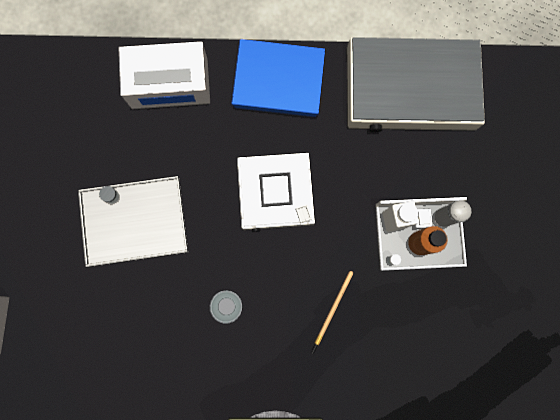

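View pics/side0.png

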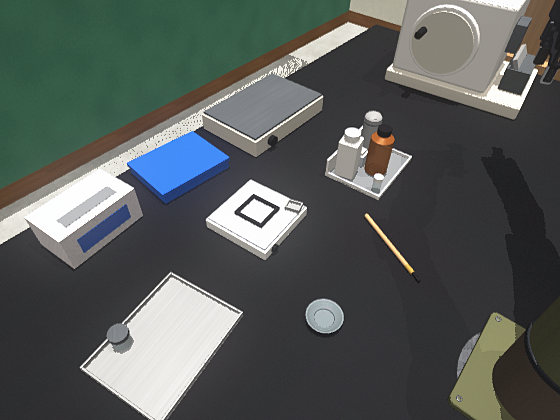

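The top view shows the tray at the left (80–186, 178–266) with the jar at (109,194), the cold plate at (276,190), and the rack at (422,234). In the rack the flask is at back left, the canister at back right and the bottle in front. I'll enlarge next.

```bash
python3 - <<'E'
import cv2,numpy as np
t=cv2.imread("pics/top0.png");s=cv2.imread("pics/side0.png")
def c(im,x,y,w,h,k): 
    o=cv2.resize(im[y:y+h,x:x+w],None,fx=k,fy=k,interpolation=cv2.INTER_CUBIC)
    for i in range(0,w,10): cv2.line(o,(i*k,0),(i*k,6 if (x+i)%50 else 16),(0,255,255),1)
    for i in range(0,h,10): cv2.line(o,(0,i*k),(6 if (y+i)%50 else 16,i*k),(0,255,255),1)
    return o
cv2.imwrite("pics/c1.png",c(t,370,190,100,84,7))
a=c(t,70,170,130,100,6);cv2.imwrite("pics/c2.png",a)
cv2.imwrite("pics/c3.png",c(t,230,145,90,90,6))
cv2.imwrite("pics/c4.png",c(s,320,100,100,100,6))
E
```

```text
(no output)
```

View pics/c1.png

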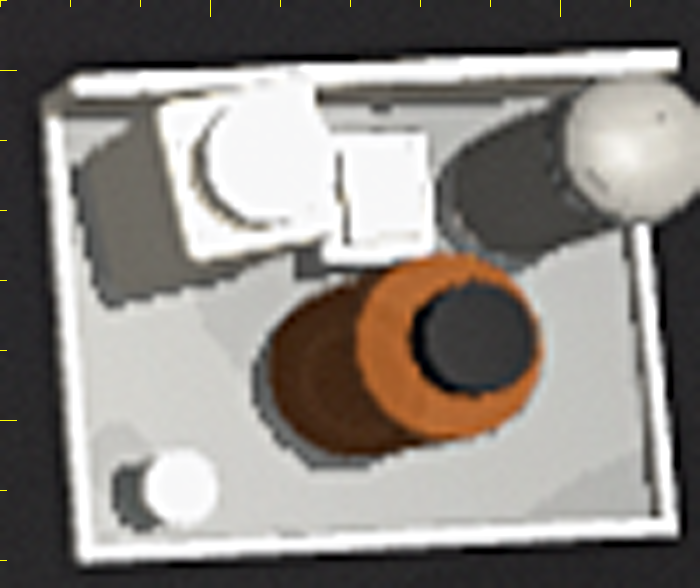

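View pics/c2.png

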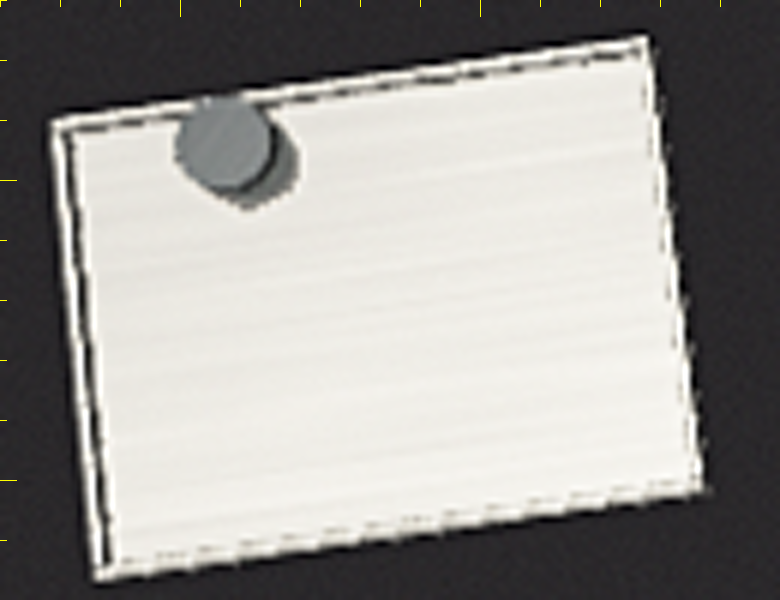

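View pics/c3.png

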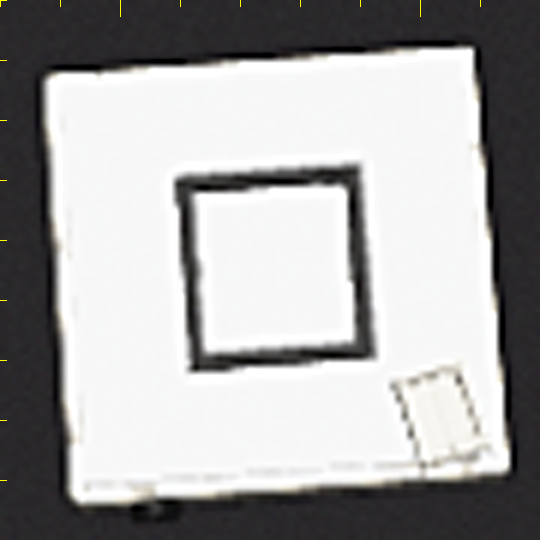

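View pics/c4.png

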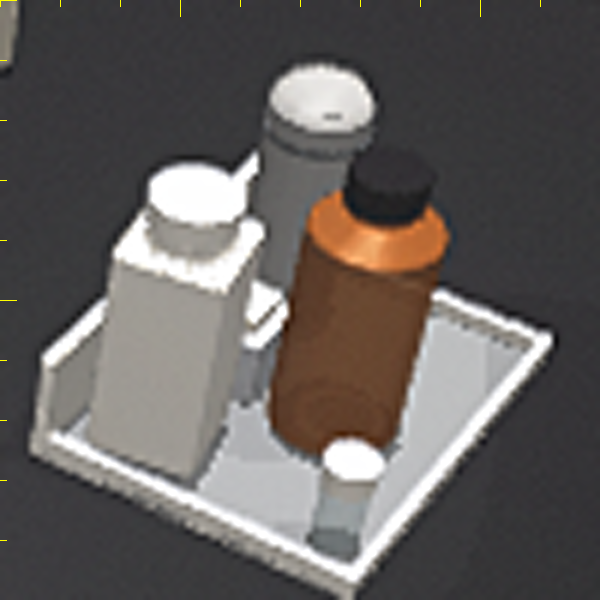

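```bash
cat > h.py <<'E'
from rig import *
import numpy as np, cv2
def w(cam,px,z):
    c=viewer.calibration(cam);T=np.array(c["T"]);f=210/np.tan(np.radians(c["fov_y"]/2))
    px=np.atleast_2d(np.array(px,float))
    d=np.c_[(px-[c["cx"],c["cy"]])/f,np.ones(len(px))]@T[:3,:3].T
    return (T[:3,3]+d*((z-T[2,3])/d[:,2])[:,None])[:,:2]
E
python3 - <<'E'
from h import *
np.set_printoptions(precision=4,suppress=True)
c=lambda p,x,y,k:np.array(p,float)/k+[x,y]-0*1
c1=lambda p:c(p,370,190,7);c2=lambda p:c(p,70,170,6);c3=lambda p:c(p,230,145,6);c4=lambda p:c(p,320,100,6)
print("bottle",w("top",c1([[477,338]]),.129),w("top",c1([[449.5,346.5]]),.101),w("side",c4([[393,168]]),.129))
print("flask",w("top",c1([[270,152]]),.124),w("side",c4([[197,192]]),.124))
print("canister",w("top",c1([[638,149]]),.107),w("side",c4([[322,105]]),.109))
p=w("top",c1([[157,103],[190,262],[333,238]]),.104);print("fl corners",p)
for a,b in((0,1),(1,2)): print(np.linalg.norm(p[b]-p[a]),np.degrees(np.arctan2(*(p[b]-p[a])[::-1])))
def quad(n,p,z):
    q=w("top",p,z);print(n,q.mean(0))
    for a in range(4):
        d=q[(a+1)%4]-q[a];print("  ",np.linalg.norm(d),np.degrees(np.arctan2(d[1],d[0])))
quad("frame",c3([[174,178],[358,164],[377,357],[192,370]]),.038)
quad("plate",c3([[43,74],[474,46],[510,472],[72,503]]),.030)
quad("tray",c2([[50,120],[648,35],[706,490],[96,580]]),.014)
print("jar",w("top",c2([[225,145]]),.04))
print("vial",w("top",c1([[181,487]]),.046),w("side",c4([[353,459]]),.046))
print("rack front L,R",w("top",c1([[82,560],[676,533]]),.012),"left back",w("top",c1([[46,110]]),.012),"backwall top",w("top",c1([[72,75],[678,48]]),.05))
print("side framecorners",w("side",[[235,211],[256,194],[279,211],[257,227]],.038).mean(0))
# distortion check: far table edge in the top view
g=cv2.cvtColor(cv2.imread("pics/top0.png"),6).astype(float)
for x in (5,50,100,230,335,345,500,530,555):
    k=np.diff(g[25:60,x]);print(x,25+k.argmin(),end="; ")
E
```

```text
bottle [[ 0.477  -0.3183]] [[ 0.477  -0.3196]] [[ 0.474  -0.3186]]
flask [[ 0.5304 -0.262 ]] [[ 0.5262 -0.2616]]
canister [[ 0.535  -0.3753]] [[ 0.53   -0.3679]]
fl corners [[ 0.5474 -0.2346]
 [ 0.5006 -0.2432]
 [ 0.5081 -0.2854]]
0.047556140580583814 -169.55849402269595
0.042857799329376604 -79.91587302808574
frame [0.5885 0.0041]
   0.06734656998026768 -84.7526175308291
   0.07165824772249581 -174.1341919987273
   0.06708766447963073 94.76248970163685
   0.0710938496675967 6.081327549836347
plate [0.5882 0.004 ]
   0.15961370601642524 -85.31570802060024
   0.15932616913625733 -175.23829005122641
   0.15910311786452233 94.69871015686246
   0.15936771422721155 4.945258785242772
tray [0.5196 0.3167]
   0.21980959573010744 -80.87483640222396
   0.17040547625846791 -170.82665628392417
   0.21977764376583833 99.00008101631319
   0.1699257100911713 9.184429948068269
jar [[0.5731 0.3662]]
vial [[ 0.4381 -0.2536]] [[ 0.4354 -0.2526]]
rack front L,R [[ 0.4167 -0.2304]
 [ 0.4268 -0.4191]] left back [[ 0.5594 -0.2216]] backwall top [[ 0.5645 -0.2217]
 [ 0.5753 -0.4113]]
side framecorners [0.584  0.0086]
5 34; 50 35; 100 36; 230 39; 335 41; 345 41; 500 44; 530 45; 555 45;
```

The crops show clean corners, and the plate and tray sizes come out within 1 mm of the known dimensions, so there is no lens distortion. The tray is at (0.520, 0.317), yaw 9.1°, and the frame is at (0.588, 0.004), yaw about 5°. The jar sits at (60, 40) mm in the tray frame. Bottle first.

```bash
cat >> h.py <<'E'
TRAY=np.array([.5196,.3167]); TY=9.1
def rz(a): a=np.radians(a); return np.array([[np.cos(a),-np.sin(a),0],[np.sin(a),np.cos(a),0],[0,0,1]])
def R(a): return rz(a)@np.diag([1.,-1,-1])
def tray(x,y): return TRAY+(rz(TY)[:2,:2]@[x,y])
SAFE=.29
def lift(z=SAFE,feed=.2):
    p=sensors.get_eef_pos(); ctrl.move_straight([p[0],p[1],z],feed=feed)
def pick(xy,yaw,z,force=40,hover=None):
    "go above xy, descend open, clamp; returns opening"
    ctrl.move_to([*xy,hover or SAFE-.05],R(yaw))
    ctrl.move_straight([*xy,z],feed=.12); claw.clamp(force)
    print("grip",sensors.get_opening(),sensors.get_finger_force(),sensors.get_wrist_force(),sensors.get_t())
def put(xy,yaw,z,top=SAFE,up=.2):
    "carry the held thing to xy, set down, release, rise"
    lift(top); ctrl.move_straight([*xy,top],R(yaw),feed=.25)
    ctrl.move_straight([*xy,z+.03],feed=.2); ctrl.move_straight([*xy,z+.0005],feed=.04)
    print("down",sensors.get_opening(),sensors.get_wrist_force())
    claw.open_gripper(); lift(up); print("t",sensors.get_t())
SRC=dict(bottle=((.4765,-.319),3,.143),flask=((.529,-.262),10,.139),canister=((.535,-.374),3,.135))
DST=dict(bottle=tray(-.045,.055),canister=tray(-.045,-.060),flask=tray(.025,-.020))
E
python3 - <<'E'
from h import *
for n,(xy,a,z) in SRC.items():
    print(n,[planner.inverse_kinematics([*p,q],R(b)) is not None for p,b in((xy,a),(DST[n],TY)) for q in(z,SAFE)])
xy,a,z=SRC["bottle"]; 
print(sensors.get_t()); ctrl.move_to([*xy,.26],R(a))
ctrl.move_straight([*xy,z],feed=.12)
cv2.imwrite("pics/s1.png",cv2.resize(viewer.capture("side")[80:220,300:460,::-1],None,fx=5,fy=5,interpolation=2)); print(sensors.get_t())
E
```

```text
bottle [True, True, True, True]
flask [True, True, True, True]
canister [True, True, True, True]
0.1
2.5583
```

View pics/s1.png

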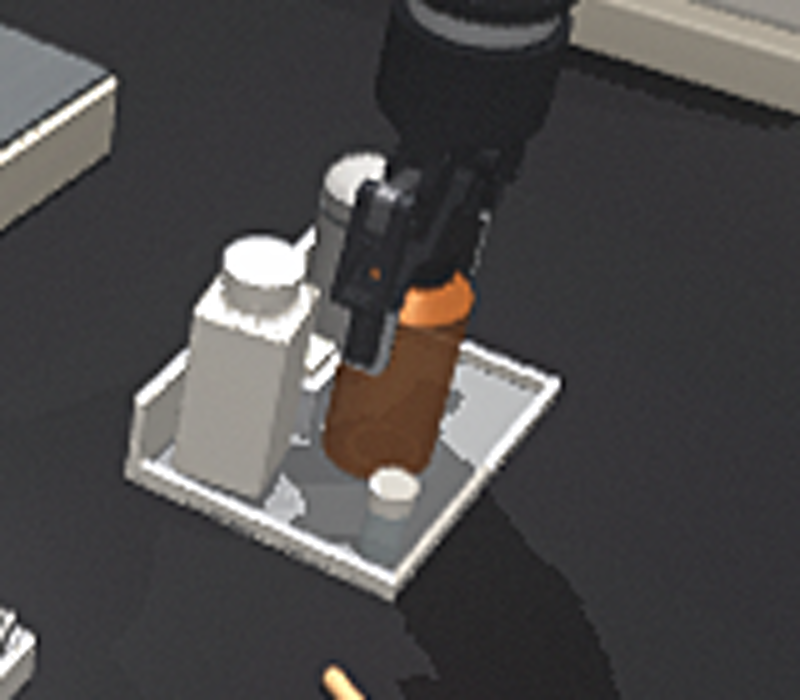

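The fingers straddle the bottle body (crop 330–470, 280–480), clear of the flask, the vial and the canister. I'll clamp and carry it.

```bash
python3 - <<'E'
from h import *
claw.clamp(40); print(sensors.get_opening(),sensors.get_finger_force(),sensors.get_wrist_force())
put(DST["bottle"],TY,SRC["bottle"][2])
xy,a,z=SRC["flask"]
pick(xy,a,z)
E
```

```text
0.05491906552051635 41.61915128817782 [-0.59869791  0.52172454  5.76014968]
down 0.05445020140157384 [-1.41260614 -1.80704753  5.09739184]
t 9.1917
grip 0.047431414741291575 41.4990770816803 [-1.54357554  0.34938803  4.97345836] 12.875
```

```bash
python3 - <<'E'
from h import *
put(DST["flask"],TY,SRC["flask"][2])
xy,a,z=SRC["canister"]
pick(xy,a,z); put(DST["canister"],TY,z,up=.3)
t=viewer.capture("top");cv2.imwrite("pics/t2.png",t[:,:,::-1])
a=cv2.resize(t[160:280,70:200,::-1],(520,480),interpolation=2);b=cv2.resize(t[190:274,370:470,::-1],None,fx=5,fy=5,interpolation=2)
cv2.imwrite("pics/t2a.png",a);cv2.imwrite("pics/t2b.png",cv2.resize(t[190:274,370:470,::-1],None,fx=7,fy=7,interpolation=2))
print(sensors.get_t())
E
```

```text
down 0.047595247104031554 [-2.2406413  -1.20008451  5.77211658]
t 18.75
grip 0.0431888530717645 40.29059886932373 [ 0.07921005 -0.46977856  4.55185251] 22.65
down 0.04336203514312523 [-1.68626931 -1.32875308  3.81347241]
t 29.3667
29.4167
```

View pics/t2b.png

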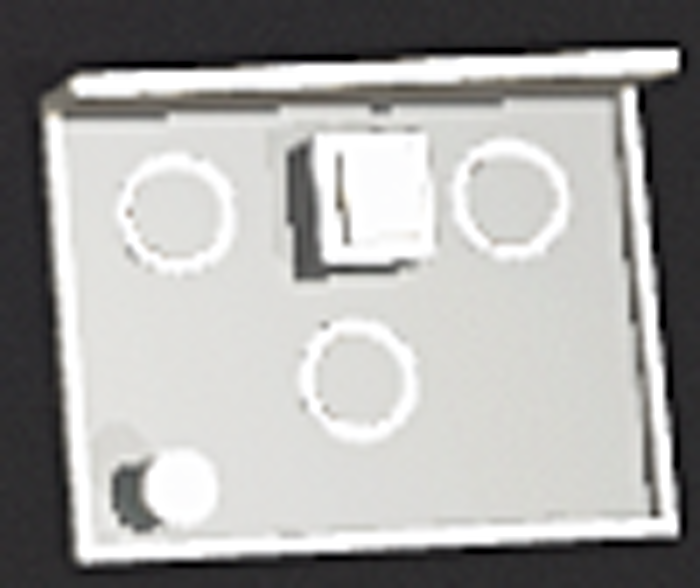

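View pics/t2.png

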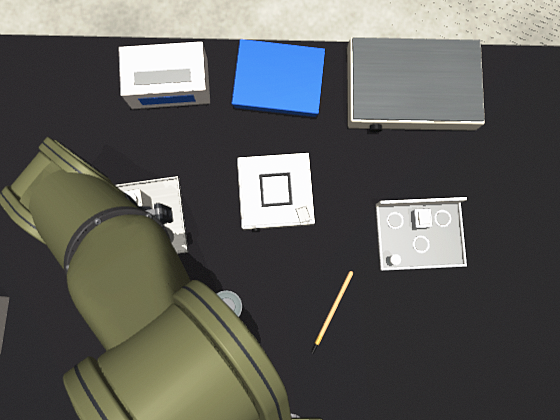

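The rack is empty now: the rings are at (395.4,220.4), (443.3,218.3) and (421.1,244.3), and the holder's top is centred near (423.5,218.3). The arm hides the tray, so I'll check it once the arm is over the rack.

```bash
python3 - <<'E'
from h import *
np.set_printoptions(precision=4,suppress=True)
c=lambda p:np.array(p,float)/7+[370,190]
r=w("top",c([[178,213],[513,198],[358,380]]),.004);print("rings",r)
d=r[0]-r[1];yaw=np.degrees(np.arctan2(-d[0],d[1]));print("yaw",yaw,"holder nominal",(r[0]+r[1])/2)
h=w("top",c([[312,135],[428,129],[435,261],[323,264]]),.034);print(h,h.mean(0))
ctrl.move_to([.531,-.318,.22],R(3.2))
t=viewer.capture("top");cv2.imwrite("pics/t3a.png",cv2.resize(t[160:280,70:200,::-1],(650,600),interpolation=2))
s=viewer.capture("side");cv2.imwrite("pics/s3.png",s[:,:,::-1])
E
```

```text
rings [[ 0.5278 -0.2653]
 [ 0.5339 -0.3739]
 [ 0.4748 -0.3218]]
yaw 3.207880336724437 holder nominal [ 0.5308 -0.3196]
[[ 0.5491 -0.3005]
 [ 0.5514 -0.3373]
 [ 0.5098 -0.3381]
 [ 0.5084 -0.3028]] [ 0.5297 -0.3197]
```

View pics/t3a.png

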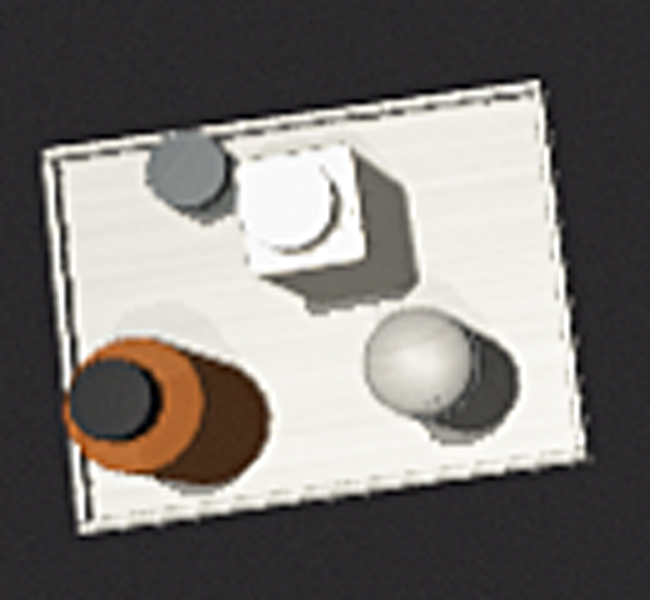

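All three containers stand upright on the tray and the jar hasn't moved. Now the holder.

```bash
python3 - <<'E'
from h import *
xy=(.530,-.3197); z=.087
pick(xy,3,z,40,hover=.2); lift(.1,.05); print(sensors.get_opening())
put((.5885,.0041),5,z+.026,top=.2,up=.25)
ctrl.move_to([.5,-.2,.3],R(5))
t=viewer.capture("top");cv2.imwrite("pics/t4.png",cv2.resize(t[145:235,230:320,::-1],None,fx=6,fy=6,interpolation=2)); print(sensors.get_t())
E
```

```text
grip 0.035278630004691086 41.70107424259186 [-1.1386092  -0.31814097  4.09945888] 33.4417
0.03496238438017605
down 0.03510002191996616 [-1.58229801  0.11717734  2.62864164]
t 38.675
39.6333
```

View pics/t4.png

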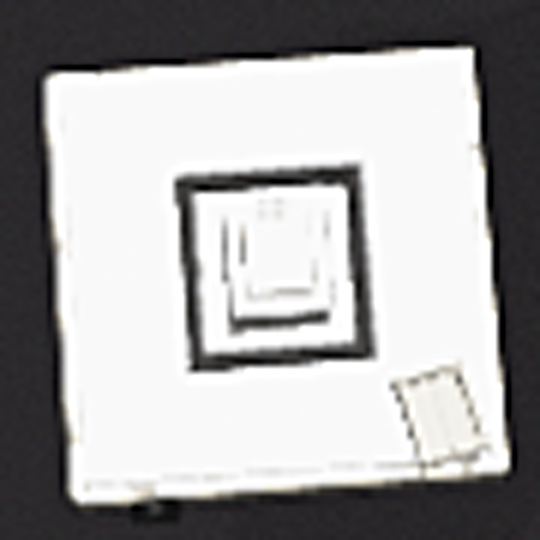

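The holder sits square inside the frame at about (280,258) in the crop, and the mould is untouched. Now the containers go back.

```bash
python3 - <<'E'
from h import *
for n in ("flask","canister","bottle"):
    xy,a,z=SRC[n]; pick(DST[n],TY,z); put(xy,a,z,up=.25)
ctrl.move_to([.45,.05,.35],R(3)); ctrl.dwell(.5)
t=viewer.capture("top");s=viewer.capture("side")
cv2.imwrite("pics/t5.png",cv2.resize(t[190:274,370:470,::-1],None,fx=7,fy=7,interpolation=2));cv2.imwrite("pics/s5.png",s[:,:,::-1]); print(sensors.get_t())
E
```

```text
grip 0.047925983919998597 41.61669194698334 [-0.26381846 -1.60688435  6.08687324] 42.9083
down 0.04773031419725183 [-1.90255037  0.53305153  5.65044404]
t 49.0333
grip 0.04307338021046584 40.110225677490234 [-0.87798021 -0.4634352   5.00073576] 52.3917
down 0.04366279577710989 [-2.29255962  1.67380571  3.51160451]
t 58.8583
grip 0.05493055899447168 41.99048213311471 [-0.07044038 -0.81884118  5.49049606] 62.825
down 0.05469361831722486 [-1.99638617  0.54895915  7.36326441]
t 69.3167
71.3417
```

View pics/t5.png

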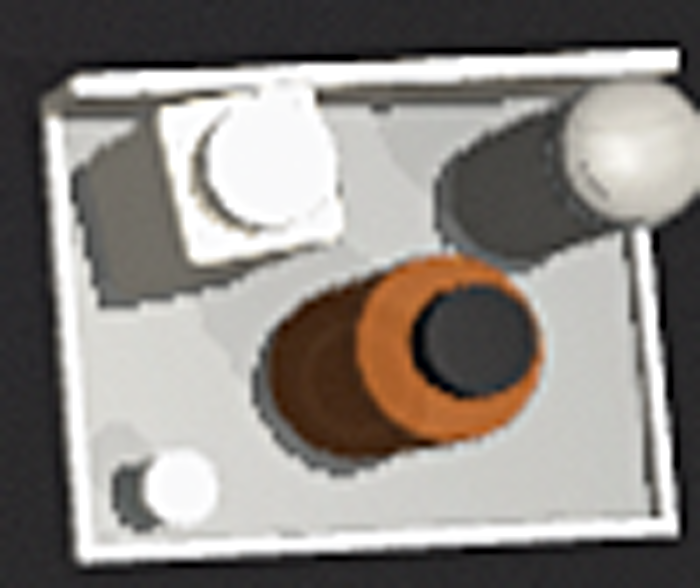

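View pics/s5.png

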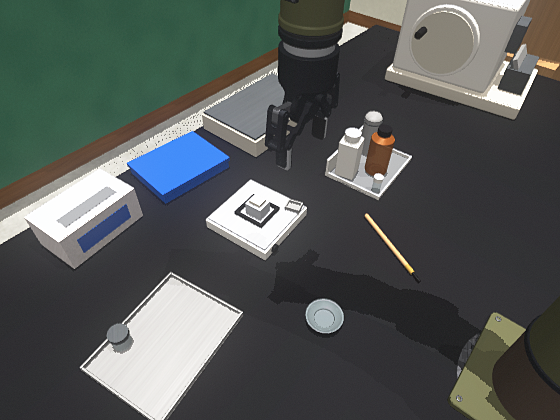

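All three containers stand within about 1 mm of their starting images: bottle cap at crop (477,340), canister at (638,152) and flask corner at (190,265). The holder is flat in the frame at (257,208), and the vial, jar and mould haven't moved.

```bash
python3 -c "
from rig import *
print(ticket.sign_off())"
```

```text
the job is handed in; nothing more can be done
None
```

The job is handed in at about 71 s of 147 s: the final pictures show the holder flat in the frame, all three containers upright within about 1 mm of their starting spots, and the vial, jar and mould where they were; no verdict was returned.

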